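# Find and clip home the rocking well cover

### The arm

A 6-joint arm with a two-finger parallel gripper is mounted at the origin on the work surface. World frame = base frame: x ahead of the robot, y to its left, z up, the work surface at z = 0. Lengths are in m, angles in rad, forces in N, time in s.
With the tool pointing down it reaches from about 0.375 to 0.825 m from the base axis. Payload 5.5 kg.
Tool frame: the origin (TCP) lies on the centre line of the jaws, within the pads' length; the fingertips stand 22 mm ahead of it and the grasp point (between the pads) lies 3 mm ahead of it; z points along the fingers, y is the line along which they close (so a half turn about z gives the same grasp; the last joint's range is limited). The gripper opens to 85 mm and grips with 20 to 120 N. Pads are 22 mm wide; open, the fingers measure 114 mm over their backs; the gripper's body (76 mm by 85 mm) begins 54 mm behind the grasp point. The pads swing forward as they close: fully open they stand 13 mm farther back than shut.
Start: joints at [-1.107, 0.314, -0.047, 1.21, 0, 1.571], TCP at [0.268, -0.537, 0.253] pointing down, gripper open.
Joint ranges: [-2.67, 2.67], [-0.69, 1.73], [-1.03, 1.25], [-2.08, 2.16], [-1.42, 1.45], [-3.14, 3.14]. Speed limits (rad/s): [2.39, 2.39, 3.01, 3.14, 3.14, 3.14].

### API

Orientations are given as a unit quaternion [w, x, y, z].
In Python, from cell import robot, grab_frame, camera_info gives the robot as it stands. The module is installed in compiled form; this text tells all that it offers.
- The arm moves only by the tool play_rows, never from a script. Its argument "commands" is a list that holds one entry, the list of rows, each a list of 7 numbers: the finger opening in cm, from 0 to 8.54, then the shift along the tool's x, y, z in cm, then the turn, a rotation vector about the tool's x, y, z in rad. In form: [[[fingers, dx, dy, dz, rx, ry, rz], ...]]. A call has 1 to 12 rows; each row is the pose to reach, as a shift and turn from the pose commanded when the call began, along the tool's axes at that moment; what a row does not reach only later rows make up. A row lasts 1/8 s, in which the tool goes at most 62.5 mm and 10.7 degrees, less where a joint would pass 70% of its speed; a pose out of reach is approached as far as the arm can. A call with a gripper value outside its range is refused whole. The fingers move at their own pace and stop on an object; the grip force is fixed at half the most. Time passes only in rows, so rows that repeat a pose let the fingers close. It gives the time, the measured TCP pose, the force, the opening and the grip force at its end, in the units of the state.
- robot.state(): the state, without advancing time (a new reading comes with each control period).
- grab_frame(name): name is "side" or "top" or "wrist"; returns the picture (400x640x3 uint8, red, green, blue); there is no depth.
- camera_info(name): a dict with "vfov" (degrees; the focal length in pixels is half the picture's height over the tangent of half this angle, whatever the lens; pixels are square), "cx", "cy" (the principal point, pixels), "R" (3x3) and "t" (3): a world point X has camera coordinates R X + t. Camera axes: x right, y down, z forward; pixel columns grow to the right and rows downward; lengths in m; the calibration is good to about 2 mm. A picture is of the moment at which its call begins: read the wrist's pose just before it. camera_info takes no time and is no camera call; for the wrist camera it gives the pose at the moment of the call.
- robot.finish_job(): hands the job in; it is judged then, once.
The state is a dict: "time": time; "joints": joint angles; "qvel": joint speeds; "effort": joint torques, N m; "ee_pos": TCP position; "tcp_rot": TCP orientation; "ft_force": force on the tool from outside, world axes, zero at the start; "moment": the same for the moment, N m; "width": opening from 0.0 (shut) to 1.0 (fully open); "grasp_force": force on a finger pad.
Only numpy, scipy, OpenCV 4.12 (cv2) and the standard library are available. Lean on these libraries where they do the work, as an engineer would, in place of code of your own. Each camera call takes 0.05 s, during which the arm holds its last target. There are 200 camera calls.

### The job

One of the four blue covers on the block heater is off its clip and rocks. With the fingertips, press the covers lightly near an edge, one after another, until you find the one that rocks, then press that one firmly on its middle until it is fully home and sits firm, and draw back. Press the sound covers only lightly, lift nothing, and leave everything else where it stands.

Things in the scene. Friction and masses are not known exactly. Their poses are not given: they have to be found in the camera images.
- heater: fixed beige block heater, 210 (x) x 460 (y) x 85 mm high; origin at the centre of its underside, x towards its rear ledge, y along the row of covers, z up. The covers stand in a row along y, 106 mm apart, 15 mm on the -x side of its middle. Which named cover stands where, and which one is off its clip, must be found out in each run.
- cover_a: one of four identical level blue covers, 80 x 80 x 16 mm, white dot at mid-top. Origin: centre of its top face; x, y along its edges, z up. Of all four: each has a central push clip over a rubber seat. The seats differ in height by up to 8 mm, so tops lie 105 to 118 mm above the table and height does not tell which is off its clip.
- cover_b: one of four identical level blue covers, 80 x 80 x 16 mm, white dot at mid-top. Origin: centre of its top face; x, y along its edges, z up. Of all four: a clipped (sound) cover gives only about 1 mm at 5 N, wherever pressed. Test lightly, with 3 to 5 N: more than 15 N on a sound cover, or on any edge, is forcing it.
- cover_c: one of four identical level blue covers, 80 x 80 x 16 mm, white dot at mid-top. Origin: centre of its top face; x, y along its edges, z up. Of all four: the one off its clip looks level, but pressed with 2 to 4 N near an edge (30 mm from the dot) that edge drops about 5 mm, tilting it about 10 degrees; let go, it swings back level.
- cover_d: one of four identical level blue covers, 80 x 80 x 16 mm, white dot at mid-top. Origin: centre of its top face; x, y along its edges, z up. Of all four: the one off its clip stands 5 mm too high. Pressed on its dot with more than about 10 N (20 N is plenty) it slides down 5 mm, stays down and no longer rocks.
- jar: loose amber jar with red cap, 34 mm across, 42 mm high, standing on the heater's rear ledge; origin under its centre; leave alone
- stopper: loose dark rubber stopper, 34 mm across at the top, 30 mm high, standing on the heater's rear ledge; origin under its centre; leave alone
- beaker: loose steel beaker, 80 mm across, 95 mm high, on the table; origin under its centre; leave alone
- bottle: loose white bottle, 60 mm across, 130 mm high, on the table beyond the heater; origin under its centre; leave alone
- screwdriver: loose red-handled screwdriver lying on the table beside the heater; leave alone
- tipbox: loose clear box with orange lid, 85 x 120 x 52 mm, on the table beyond the heater; origin under its centre; leave alone

How it is judged:
On the way, in this order (a step that is already met when the one before it is completed fails the run):
1. the cover that is off its clip has been made to rock: some cover tilted by more than 4 degrees (angle between any of cover_a, cover_b, cover_c, cover_d's own z axis and vertical above 0.07 rad), for 0.05 s.
2. that cover has been pressed home (((distance of cover_a from where it was at the start of the episode above 0.0038 m and angle between cover_a's own z axis and vertical below 0.05 rad) or (distance of cover_b from where it was at the start of the episode above 0.0038 m and angle between cover_b's own z axis and vertical below 0.05 rad) or (distance of cover_c from where it was at the start of the episode above 0.0038 m and angle between cover_c's own z axis and vertical below 0.05 rad) or (distance of cover_d from where it was at the start of the episode above 0.0038 m and angle between cover_d's own z axis and vertical below 0.05 rad))), for 0.2 s.
At the end, for the whole second after the job is handed in: The cover that rocked is home: at least 3.8 mm lower than it began (of about 5), level within 2 degrees and at rest. The three others are as they were (within 2 mm, level within 2 degrees), and the six loose bystanders are within 20 mm of where they stood (((distance of cover_a from where it was at the start of the episode between 0.0038 and 0.0075 m and distance of each of cover_b, cover_c, cover_d from where it was at the start of the episode below 0.002 m) or (distance of cover_b from where it was at the start of the episode between 0.0038 and 0.0075 m and distance of each of cover_a, cover_c, cover_d from where it was at the start of the episode below 0.002 m) or (distance of cover_c from where it was at the start of the episode between 0.0038 and 0.0075 m and distance of each of cover_a, cover_b, cover_d from where it was at the start of the episode below 0.002 m) or (distance of cover_d from where it was at the start of the episode between 0.0038 and 0.0075 m and distance of each of cover_a, cover_b, cover_c from where it was at the start of the episode below 0.002 m)) and angle between each of cover_a, cover_b, cover_c, cover_d's own z axis and vertical below 0.035 rad and linear speed of each of cover_a, cover_b, cover_c, cover_d below 0.01 m/s and distance of each of jar, stopper, beaker, bottle, screwdriver, tipbox from where it was at the start of the episode below 0.02 m); the robot touches nothing.
It fails at once if a cover forced: pressed with more than 15 N without going down (a sound one, or at the edge) ((contact force between any of the fingers, the arm and cover_a above 15 N and distance of cover_a from where it was at the start of the episode below 0.0028 m) or (contact force between any of the fingers, the arm and cover_b above 15 N and distance of cover_b from where it was at the start of the episode below 0.0028 m) or (contact force between any of the fingers, the arm and cover_c above 15 N and distance of cover_c from where it was at the start of the episode below 0.0028 m) or (contact force between any of the fingers, the arm and cover_d above 15 N and distance of cover_d from where it was at the start of the episode below 0.0028 m)).
It fails at once if a cover lifted (height (world z) of any of cover_a, cover_b, cover_c, cover_d above 0.1195 m).
It fails at once if a bystander moved by 20 mm or more, or lifted (not (distance of jar from where it was at the start of the episode below 0.02 m) or not (distance of stopper from where it was at the start of the episode below 0.02 m) or not (distance of beaker from where it was at the start of the episode below 0.02 m) or not (distance of bottle from where it was at the start of the episode below 0.02 m) or not (distance of screwdriver from where it was at the start of the episode below 0.02 m) or not (distance of tipbox from where it was at the start of the episode below 0.02 m)).
It also fails if it takes over 58 s, if anything falls off the work surface, if the arm or the gripper's body presses on something with over 40 N, if the wrist force passes 120 N, or if a joint passes its speed limit or range.

## Working session

There is one attempt and no reset: what is moved stays moved. The work goes in short steps, Python scripts to look and compute and a tool call to move; the robot and the scene stay as the last step left them, time stands still between calls to the robot, and variables do not carry over. Pictures are saved under pics/ and viewed, at most 10 in all, crops included, and the job is handed in when it is done.

Besides the shell and the picture viewer there is one more tool, called after "Request:" as name(argument=value, ...) on one line, values as JSON. play_rows: Moves the arm, as the interface text tells. Its arguments: {"type":"object","properties":{"commands":{"type":"array","items":{"type":"array","items":{"type":"array","items":{"type":"number"}}}}},"required":["commands"]}

```bash
mkdir -p pics; python3 - <<'E'
from cell import robot, grab_frame, camera_info
import cv2
for n in("top","side"):
    f=grab_frame(n); cv2.imwrite(f"pics/{n}0.png",f[:,:,::-1]); c=camera_info(n); print(n,c)
s=robot.state();print(s)
E
```

```text
top {'vfov': 49.755770838252865, 'cx': 324.8695488699342, 'cy': 200.98984930552575, 'R': array([[-0.02638279, -0.99960154,  0.01003563],
       [-0.98962431,  0.02469844, -0.1415405 ],
       [ 0.14123623, -0.01366573, -0.9898816 ]]), 't': array([0.03948344, 0.62875547, 1.36510543])}
side {'vfov': 48.031612380073256, 'cx': 308.7969503688647, 'cy': 204.9590499099247, 'R': array([[-6.66957198e-01, -7.45096029e-01,  6.23517662e-05],
       [-4.15600129e-01,  3.71946345e-01, -8.30019548e-01],
       [ 6.18421077e-01, -5.53613425e-01, -5.57734298e-01]]), 't': array([0.43823967, 0.34668114, 1.05404748])}
{'time': 0.1, 'joints': array([-1.10701263e+00,  3.14152311e-01, -4.79437729e-02,  1.21018942e+00,
       -1.51416678e-05,  1.57081788e+00]), 'qvel': array([ 0.00011487, -0.00124073,  0.00335389,  0.00147356,  0.0014854 ,
       -0.00217944]), 'effort': array([ 8.46127368e-04, -5.40768600e+01,  3.40541196e+01,  1.12177219e-02,
        6.48096011e-05,  1.87225186e-05]), 'ee_pos': array([ 0.26818957, -0.53620715,  0.25253803]), 'tcp_rot': array([-7.22913942e-04,  9.73235559e-01,  2.29808598e-01, -1.78496061e-04]), 'ft_force': array([ 0.20258818, -0.29352991,  1.04817084]), 'moment': array([0.0352977 , 0.03239686, 0.0485039 ]), 'grasp_force': 0.0, 'width': 1.0030238513834187}
```

View pics/top0.png

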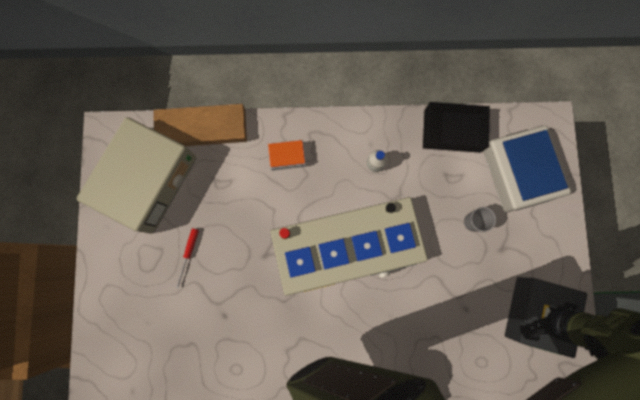

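View pics/side0.png

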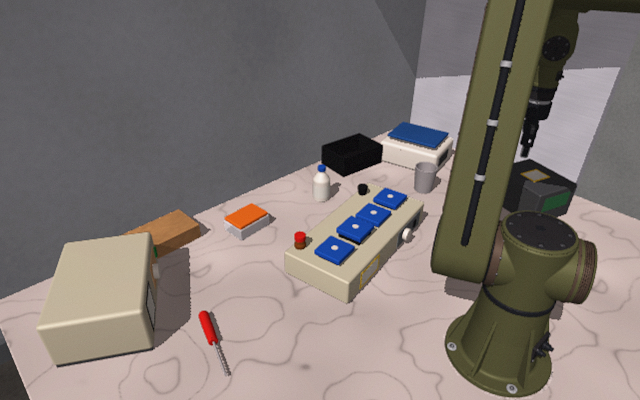

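The top view shows dots near (300,262), (333,254), (367,245) and (401,237). The side view has them near (335,250), (355,230), (374,213) and (390,197). I'll refine and triangulate these.

```bash
cat > h.py <<'E'
import numpy as np,cv2
from scipy.spatial.transform import Rotation as Ro
from cell import robot,grab_frame,camera_info
def P(c):
    f=200/np.tan(np.radians(c['vfov'])/2)
    K=np.array([[f,0,c['cx']],[0,f,c['cy']],[0,0,1]]); return K@np.c_[c['R'],c['t']]
def rot():
    q=robot.state()['tcp_rot']; return Ro.from_quat(np.r_[q[1:],q[0]])
def cm(target):  # world target TCP -> shift in tool axes, cm
    return np.round(100*rot().inv().apply(np.array(target)-robot.state()['ee_pos']),2)
E
python3 - <<'E'
from h import *
pts={'top':[(300,262),(333,254),(367,245),(401,237)],'side':[(335,250),(355,230),(374,213),(390,197)]}
for n in pts:
    im=cv2.imread(f'pics/{n}0.png').astype(int); out=[]
    for u,v in pts[n]:
        w=im[v-5:v+6,u-5:u+6,2].astype(float); w=np.clip(w-90,0,None)  # red channel: dot vs blue
        yy,xx=np.mgrid[v-5:v+6,u-5:u+6]; out.append(((w*xx).sum()/w.sum(),(w*yy).sum()/w.sum()))
    pts[n]=np.array(out); print(n,pts[n].round(1).tolist())
X=cv2.triangulatePoints(P(camera_info('top')),P(camera_info('side')),pts['top'].T,pts['side'].T)
X=(X[:3]/X[3]).T; print(X.round(4)); d=X[3]-X[0]; print(np.linalg.norm(np.diff(X[:,:2],axis=0),axis=1),np.degrees(np.arctan2(d[1],d[0])))
print(np.hypot(X[:,0],X[:,1]), rot().as_matrix().round(3))
E
```

```text
top [[299.4, 261.5], [333.3, 253.4], [366.6, 245.4], [400.2, 237.4]]
side [[334.1, 247.2], [355.0, 226.0], [373.2, 211.9], [389.7, 195.6]]
[[ 0.4357  0.1069  0.1111]
 [ 0.4575  0.003   0.1182]
 [ 0.4794 -0.1005  0.1076]
 [ 0.5017 -0.2044  0.1104]]
[0.10608449 0.10581874 0.10627555] -78.04184279581489
[0.44863914 0.45747508 0.48985372 0.54170108] [[ 0.894  0.447 -0.001]
 [ 0.447 -0.894  0.001]
 [-0.    -0.001 -1.   ]]
```

The four dots triangulate to 106 mm spacing, which matches the known row. I'll shut the fingers and move above the front edge of the nearest cover (call it #4).

Request:
play_rows(commands=[[[0,5.5,-3.3,0,0,0,0.04],[0,11,-6.7,0,0,0,0.09],[0,16.4,-10,0,0,0,0.13],[0,22,-13.3,1,0,0,0.17],[0,27.4,-16.7,3,0,0,0.21],[0,32.8,-20,6,0,0,0.255],[0,32.8,-20,8.5,0,0,0.255],[0,32.8,-20,8.5,0,0,0.255],[0,32.8,-20,8.5,0,0,0.255],[0,32.8,-20,8.5,0,0,0.255]]])

```text
time: 1.35
ee_pos: [0.4727, -0.2124, 0.1697]
tcp_rot: [0.001, 0.995, 0.103, 0.001]
ft_force: [-0.9, 0.2, -0.5]
width: -0.003
grasp_force: 0.0
```

```bash
python3 - <<'E'
from h import *
s=robot.state(); print(s['time'],s['joints'].round(3),s['ee_pos'],s['ft_force'],s['width']); print(rot().as_matrix().round(3)); print(cm([0.4724,-0.2106,0.142]))
for n in("wrist","side"):
  cv2.imwrite(f"pics/{n}1.png",grab_frame(n)[:,:,::-1])
E
```

```text
1.35 [-0.422  0.21  -0.38   0.979 -0.     2.512] [ 0.47268122 -0.21235272  0.16966412] [-0.85337655  0.19002962 -0.51062439] -0.0027633791563347076
[[ 0.979  0.206  0.002]
 [ 0.206 -0.979 -0.001]
 [ 0.002  0.001 -1.   ]]
[ 0.   -0.18  2.77]
```

View pics/wrist1.png

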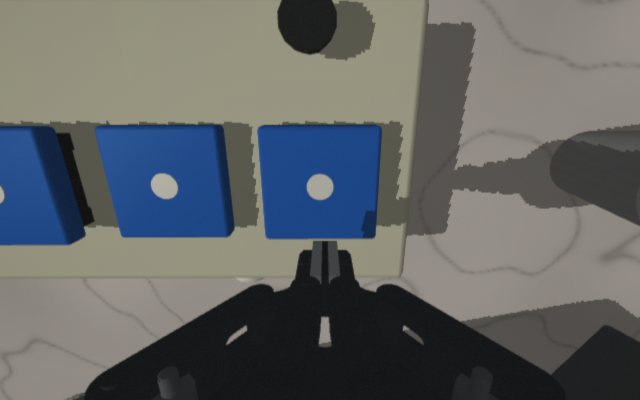

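The fingertips, near (325,245), are just outside the front edge of the right-hand cover, whose dot is at (320,187), so it's aligned. Next I'll go down gently in steps.

Request:
play_rows(commands=[[[0,0,-0.18,2,0,0,0],[0,0,-0.18,3.2,0,0,0],[0,0,-0.18,3.5,0,0,0],[0,0,-0.18,3.5,0,0,0]]])

```text
time: 1.95
ee_pos: [0.4719, -0.2094, 0.1334]
tcp_rot: [-0.0, 0.995, 0.104, -0.0]
ft_force: [0.2, 0.2, -0.4]
width: 0.004
grasp_force: 0.0
```

Request:
play_rows(commands=[[[0,0,0,0.1,0,0,0],[0,0,0,0.1,0,0,0]]])

```text
time: 2.2
ee_pos: [0.4722, -0.2094, 0.1327]
tcp_rot: [0.0, 0.995, 0.104, 0.0]
ft_force: [-0.5, -1.1, 0.4]
width: -0.004
grasp_force: 0.0
```

Request:
play_rows(commands=[[[0,0,0,0.1,0,0,0],[0,0,0,0.1,0,0,0]]])

```text
time: 2.45
ee_pos: [0.4719, -0.2092, 0.1313]
tcp_rot: [0.0, 0.995, 0.104, 0.0]
ft_force: [0.0, -0.6, 0.6]
width: -0.003
grasp_force: 0.0
```

Request:
play_rows(commands=[[[0,0,0,0.1,0,0,0],[0,0,0,0.1,0,0,0]]])

```text
time: 2.7
ee_pos: [0.472, -0.2093, 0.1305]
tcp_rot: [0.0, 0.995, 0.104, 0.0]
ft_force: [-0.2, 0.8, 3.5]
width: 0.002
grasp_force: 1.4
```

Request:
play_rows(commands=[[[0,0,0,0.07,0,0,0],[0,0,0,0.07,0,0,0]]])

```text
time: 2.95
ee_pos: [0.4721, -0.2093, 0.13]
tcp_rot: [0.0, 0.995, 0.104, 0.0]
ft_force: [-2.0, 0.2, 5.4]
width: 0.0
grasp_force: 2.7
```

Cover #4 is stiff, about 5 N in 1 mm, so it's sound. Next is #3.

Request:
play_rows(commands=[[[0,0,0,-1.5,0,0,0],[0,0,-1,-2.5,0,0,0],[0,0,-5.8,-2.5,0,0,0],[0,0,-10.6,-2.5,0,0,0],[0,0,-10.6,-1.5,0,0,0],[0,0,-10.6,-0.4,0,0,0],[0,0,-10.6,-0.3,0,0,0],[0,0,-10.6,-0.3,0,0,0]]])

```text
time: 3.95
ee_pos: [0.45, -0.1063, 0.1324]
tcp_rot: [-0.0, 0.995, 0.104, -0.0]
ft_force: [-0.2, -0.8, -0.1]
width: -0.001
grasp_force: 0.0
```

Request:
play_rows(commands=[[[0,0,0,0.15,0,0,0],[0,0,0,0.15,0,0,0]]])

```text
time: 4.2
ee_pos: [0.45, -0.1059, 0.1311]
tcp_rot: [0.0, 0.995, 0.104, -0.0]
ft_force: [-0.5, -0.4, -0.1]
width: 0.004
grasp_force: 0.0
```

Request:
play_rows(commands=[[[0,0,0,0.1,0,0,0],[0,0,0,0.1,0,0,0]]])

```text
time: 4.45
ee_pos: [0.4499, -0.1056, 0.1301]
tcp_rot: [-0.0, 0.995, 0.104, -0.0]
ft_force: [-0.2, 0.1, 0.4]
width: -0.002
grasp_force: 0.0
```

Request:
play_rows(commands=[[[0,0,0,0.1,0,0,0],[0,0,0,0.1,0,0,0]]])

```text
time: 4.7
ee_pos: [0.4499, -0.1055, 0.129]
tcp_rot: [-0.0, 0.995, 0.104, -0.0]
ft_force: [-0.4, -0.1, -0.2]
width: -0.001
grasp_force: 0.0
```

Request:
play_rows(commands=[[[0,0,0,0.1,0,0,0],[0,0,0,0.1,0,0,0]]])

```text
time: 4.95
ee_pos: [0.45, -0.1055, 0.1281]
tcp_rot: [-0.0, 0.995, 0.104, 0.0]
ft_force: [-0.0, -0.3, 0.3]
width: 0.0
grasp_force: 0.2
```

Request:
play_rows(commands=[[[0,0,0,0.08,0,0,0],[0,0,0,0.08,0,0,0]]])

```text
time: 5.2
ee_pos: [0.45, -0.1055, 0.1275]
tcp_rot: [0.0, 0.995, 0.104, 0.0]
ft_force: [-0.1, 0.1, 3.4]
width: 0.001
grasp_force: 1.7
```

Request:
play_rows(commands=[[[0,0,0,0.08,0,0,0],[0,0,0,0.08,0,0,0]]])

```text
time: 5.45
ee_pos: [0.45, -0.1056, 0.1268]
tcp_rot: [0.0, 0.995, 0.104, 0.0]
ft_force: [-1.9, -0.8, 6.8]
width: 0.002
grasp_force: 3.3
```

#3 is also stiff, so it's sound. On to #2, which has a higher top.

Request:
play_rows(commands=[[[0,0,0,-1.5,0,0,0],[0,0,-1,-3.2,0,0,0],[0,0,-5.8,-3.2,0,0,0],[0,0,-10.6,-3.2,0,0,0],[0,0,-10.6,-2.2,0,0,0],[0,0,-10.6,-1.8,0,0,0],[0,0,-10.6,-1.7,0,0,0],[0,0,-10.6,-1.7,0,0,0]]])

```text
time: 6.45
ee_pos: [0.4281, -0.0026, 0.1435]
tcp_rot: [0.0, 0.995, 0.103, -0.0]
ft_force: [0.5, 0.0, -0.7]
width: 0.005
grasp_force: 0.0
```

Request:
play_rows(commands=[[[0,0,0,0.15,0,0,0],[0,0,0,0.15,0,0,0]]])

```text
time: 6.7
ee_pos: [0.428, -0.0021, 0.142]
tcp_rot: [-0.0, 0.995, 0.104, -0.0]
ft_force: [0.5, -0.6, -0.0]
width: -0.002
grasp_force: 0.0
```

Request:
play_rows(commands=[[[0,0,0,0.1,0,0,0],[0,0,0,0.1,0,0,0]]])

```text
time: 6.95
ee_pos: [0.4279, -0.0019, 0.141]
tcp_rot: [0.0, 0.995, 0.104, -0.0]
ft_force: [-0.8, 0.6, 0.1]
width: -0.002
grasp_force: 0.0
```

Request:
play_rows(commands=[[[0,0,0,0.1,0,0,0],[0,0,0,0.1,0,0,0]]])

```text
time: 7.2
ee_pos: [0.4279, -0.0018, 0.14]
tcp_rot: [-0.0, 0.995, 0.104, -0.0]
ft_force: [-0.4, 0.3, 0.1]
width: 0.0
grasp_force: 0.0
```

Request:
play_rows(commands=[[[0,0,0,0.1,0,0,0],[0,0,0,0.1,0,0,0]]])

```text
time: 7.45
ee_pos: [0.428, -0.0018, 0.139]
tcp_rot: [-0.0, 0.995, 0.104, 0.0]
ft_force: [-0.1, -0.4, 0.1]
width: -0.003
grasp_force: 0.1
```

Request:
play_rows(commands=[[[0,0,0,0.08,0,0,0],[0,0,0,0.08,0,0,0]]])

```text
time: 7.7
ee_pos: [0.428, -0.0018, 0.1382]
tcp_rot: [-0.0, 0.995, 0.104, 0.0]
ft_force: [-0.6, 0.0, 0.3]
width: -0.006
grasp_force: 0.3
```

Request:
play_rows(commands=[[[0,0,0,0.08,0,0,0],[0,0,0,0.08,0,0,0]]])

```text
time: 7.95
ee_pos: [0.4281, -0.0018, 0.1374]
tcp_rot: [-0.0, 0.995, 0.104, 0.0]
ft_force: [-0.3, 0.5, 1.1]
width: 0.0
grasp_force: 0.4
```

The force stays small as it goes down, so this one looks like it's rocking. I'll continue.

Request:
play_rows(commands=[[[0,0,0,0.1,0,0,0],[0,0,0,0.1,0,0,0]]])

```text
time: 8.2
ee_pos: [0.4282, -0.0018, 0.1365]
tcp_rot: [-0.0, 0.995, 0.104, 0.0]
ft_force: [-0.2, 0.3, 1.9]
width: -0.002
grasp_force: 0.6
```

Request:
play_rows(commands=[[[0,0,0,0.1,0,0,0],[0,0,0,0.1,0,0,0]]])

```text
time: 8.45
ee_pos: [0.4282, -0.0018, 0.1355]
tcp_rot: [-0.0, 0.995, 0.104, 0.0]
ft_force: [1.6, 1.0, 2.0]
width: -0.003
grasp_force: 0.8
```

Request:
play_rows(commands=[[[0,0,0,0.07,0,0,0],[0,0,0,0.07,0,0,0]]])

```text
time: 8.7
ee_pos: [0.4283, -0.0018, 0.1349]
tcp_rot: [-0.0, 0.995, 0.104, 0.0]
ft_force: [1.6, 0.3, 3.4]
width: -0.005
grasp_force: 1.8
```

```bash
python3 - <<'E'
from h import *
cv2.imwrite("pics/wrist2.png",grab_frame("wrist")[:,:,::-1])
print(robot.state()['ft_force'])
E
```

```text
[1.27879933 0.89971542 4.35274993]
```

View pics/wrist2.png

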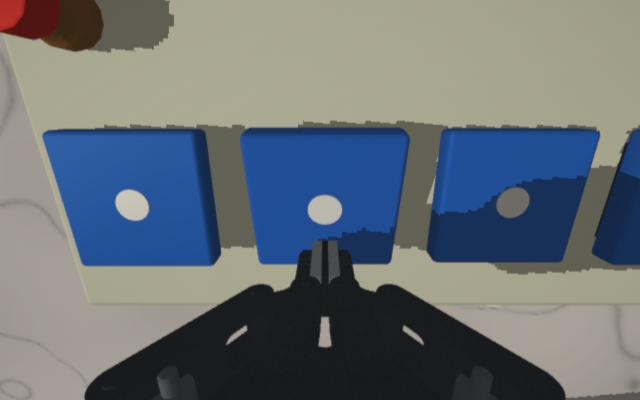

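#2 rocks: it tipped down about 4 mm at the front, its back face is visible, and the force stayed under 5 N. I'll lift off, move over its dot at (325,210), and press.

Request:
play_rows(commands=[[[0,0,0,-0.7,0,0,0],[0,0,0,-1.5,0,0,0],[0,1.5,0.1,-1.5,0,0,0],[0,3,0.1,-1.5,0,0,0],[0,3,0.1,-1.0,0,0,0],[0,3,0.1,-0.6,0,0,0],[0,3,0.1,-0.6,0,0,0],[0,3,0.1,-0.6,0,0,0]]])

```text
time: 9.75
ee_pos: [0.457, 0.0033, 0.1405]
tcp_rot: [-0.0, 0.995, 0.104, -0.0]
ft_force: [0.0, 0.1, 0.3]
width: -0.001
grasp_force: 0.0
```

Request:
play_rows(commands=[[[0,0,0,0.1,0,0,0],[0,0,0,0.1,0,0,0]]])

```text
time: 10.0
ee_pos: [0.4574, 0.0034, 0.1397]
tcp_rot: [-0.0, 0.995, 0.104, -0.0]
ft_force: [0.6, 0.5, -1.3]
width: 0.002
grasp_force: 0.0
```

```bash
python3 - <<'E'
from h import *
print(robot.state()['ee_pos'],cm([.4575,.003,.139]))
E
```

```text
[0.45739154 0.00336188 0.13968002] [0.   0.04 0.07]
```

Request:
play_rows(commands=[[[0,0,0,0.1,0,0,0],[0,0,0,0.1,0,0,0],[0,0,0,0.15,0,0,0],[0,0,0,0.15,0,0,0]]])

```text
time: 10.5
ee_pos: [0.4576, 0.0034, 0.139]
tcp_rot: [0.0, 0.995, 0.104, 0.0]
ft_force: [-3.4, -0.5, 8.7]
width: 0.001
grasp_force: 3.9
```

Request:
play_rows(commands=[[[0,0,0,0.05,0,0,0],[0,0,0,0.1,0,0,0],[0,0,0,0.1,0,0,0]]])

```text
time: 10.88
ee_pos: [0.4576, 0.0034, 0.138]
tcp_rot: [0.0, 0.995, 0.104, 0.0]
ft_force: [-3.5, -0.6, 8.5]
width: 0.0
grasp_force: 4.2
```

Request:
play_rows(commands=[[[0,0,0,0.05,0,0,0],[0,0,0,0.1,0,0,0],[0,0,0,0.1,0,0,0]]])

```text
time: 11.25
ee_pos: [0.4575, 0.0034, 0.137]
tcp_rot: [0.0, 0.995, 0.104, 0.0]
ft_force: [-2.8, 0.5, 8.1]
width: -0.003
grasp_force: 4.2
```

It's sliding down at a steady 8.5 N or so. I'll keep going until it bottoms out.

Request:
play_rows(commands=[[[0,0,0,0.1,0,0,0],[0,0,0,0.15,0,0,0],[0,0,0,0.15,0,0,0]]])

```text
time: 11.62
ee_pos: [0.4575, 0.0034, 0.1355]
tcp_rot: [0.0, 0.995, 0.104, 0.0]
ft_force: [-2.1, -0.4, 8.5]
width: -0.001
grasp_force: 4.1
```

Request:
play_rows(commands=[[[0,0,0,0.1,0,0,0],[0,0,0,0.15,0,0,0],[0,0,0,0.15,0,0,0]]])

```text
time: 12.0
ee_pos: [0.4575, 0.0034, 0.1341]
tcp_rot: [0.0, 0.995, 0.104, 0.0]
ft_force: [-3.1, -0.1, 9.7]
width: 0.001
grasp_force: 4.8
```

Request:
play_rows(commands=[[[0,0,0,0.07,0,0,0],[0,0,0,0.07,0,0,0]]])

```text
time: 12.25
ee_pos: [0.4576, 0.0034, 0.1337]
tcp_rot: [0.0, 0.995, 0.104, 0.0]
ft_force: [-4.7, 0.1, 11.4]
width: 0.003
grasp_force: 6.2
```

Request:
play_rows(commands=[[[0,0,0,0.1,0,0,0],[0,0,0,0.1,0,0,0]]])

```text
time: 12.5
ee_pos: [0.4576, 0.0034, 0.133]
tcp_rot: [0.0, 0.995, 0.104, 0.0]
ft_force: [-5.3, -0.5, 15.9]
width: 0.001
grasp_force: 8.2
```

Request:
play_rows(commands=[[[0,0,0,0.1,0,0,0],[0,0,0,0.1,0,0,0],[0,0,0,0.1,0,0,0]]])

```text
time: 12.88
ee_pos: [0.4576, 0.0034, 0.1325]
tcp_rot: [0.0, 0.995, 0.104, 0.001]
ft_force: [-7.0, 0.2, 21.0]
width: -0.003
grasp_force: 10.5
```

It's firm at 21 N after about 5 to 6 mm of travel. Now I'll draw back straight up and check.

Request:
play_rows(commands=[[[0,0,0,-0.6,0,0,0],[0,0,0,-2,0,0,0],[0,0,0,-5,0,0,0],[0,0,0,-9,0,0,0],[0,-1,4,-12,0,0,0],[0,-1,9,-12,0,0,0],[0,-1,14,-12,0,0,0],[0,-1,19,-12,0,0,0],[0,-1,24,-12,0,0,0],[0,-1,28,-12,0,0,0],[0,-1,28,-12,0,0,0],[0,-1,28,-12,0,0,0]]])

```text
time: 14.38
ee_pos: [0.5055, -0.2722, 0.2506]
tcp_rot: [-0.0, 0.995, 0.104, -0.0]
ft_force: [-0.2, 0.6, 0.7]
width: -0.001
grasp_force: 0.0
```

```bash
python3 - <<'E'
from h import *
a=cv2.imread('pics/side0.png'); b=grab_frame('side')[:,:,::-1].copy(); cv2.imwrite('pics/side2.png',b)
for im in (a,b):
  out=[]
  for u,v in [(335,248),(355,228),(374,212),(390,197)]:
    w=np.clip(im[v-7:v+8,u-5:u+6,2].astype(float)-120,0,None); yy,xx=np.mgrid[v-7:v+8,u-5:u+6]; out.append([round((w*g).sum()/w.sum(),1) for g in(xx,yy)])
  print(out)
c=[cv2.resize(i[140:290,270:430],None,fx=2.4,fy=3,interpolation=2) for i in(a,b)]
cv2.imwrite('pics/cmp.png',np.hstack(c)); print(robot.state()['ft_force'],robot.state()['ee_pos'])
E
```

```text
[[np.float64(334.1), np.float64(247.2)], [np.float64(354.9), np.float64(225.7)], [np.float64(373.9), np.float64(210.9)], [np.float64(390.1), np.float64(195.3)]]
[[np.float64(334.1), np.float64(247.2)], [np.float64(354.9), np.float64(227.6)], [np.float64(373.9), np.float64(210.8)], [np.float64(390.1), np.float64(195.2)]]
[ 0.0224912   0.37885329 -0.17109986] [ 0.50557262 -0.27179307  0.25066088]
```

View pics/cmp.png

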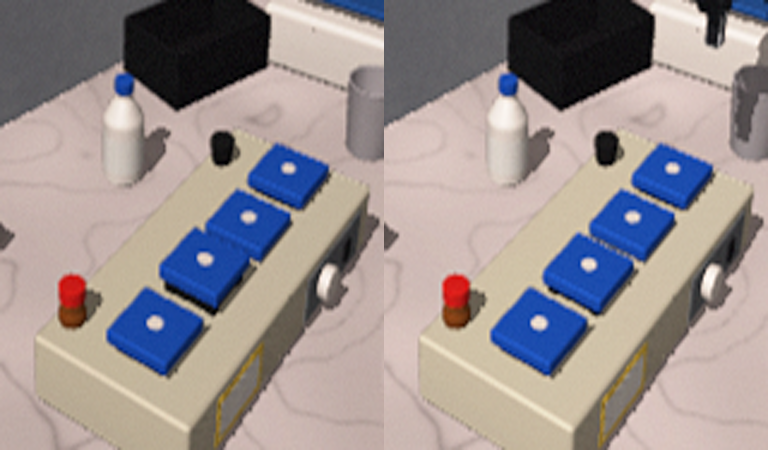

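Cover #2's dot dropped 1.9 px, which is about 5 mm, and the cover sits level. The other dots and the bystanders haven't moved, so I'm handing in.

```bash
python3 -c "
from cell import robot
print(robot.finish_job())"
```

```text
the job is handed in; nothing more can be done
None
```

I found the rocking cover, the second from the left in the top view, pressed it home (about 5 mm down, firm at 21 N) and handed the job in; two sound covers got only light presses, the fourth was not touched, and no verdict came back.

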